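# Set the polarising ring of the inspection camera and take the picture

## Task

On the inspection camera that looks up from the bench, push the lever of the polarising ring round with a fingertip, without gripping it, until it points at the upright steel pin on the rim of the scale. Then press the push button of the grey release box all the way down to take the picture and let it come up again. Do not press the button before the ring is set, keep the fingers off the lens glass, and leave the other things on the bench standing where they are.

Things in the scene. Friction and masses are not known exactly. Their poses are not given: they have to be found in the camera images.
- lens_axis (a point): inspection camera, fixed to the bench: round black base 236 mm across and 40 mm high, an aluminium scale plate 194 mm across (top 43 mm above the bench) with black tick marks every 10 degrees along one side, and in the middle a black lens barrel 80 mm across whose glass looks up. This point is on the vertical axis of lens, ring and scale, 74 mm above the bench. Its x axis points away from the middle of the scale marks
- ring (a joint): the polarising ring, 104 mm across, round the lens barrel, turning with its lever about the vertical lens axis; rad, positive counter-clockwise from above, 0 with the lever at the middle of the scale, stops at -1.25 and 1.25. Stiff enough to stay where it is left (about 0.12 N m of friction, no spring)
- lever_tip (a point): outer end of the ring's lever, a black metal bar 10 mm wide and 8 mm thick that runs outward from the ring, its centre line passing through the lens axis; this point is on that line at half thickness, 90 mm from the lens axis and 56 mm above the bench. Its x axis points outward along the lever, y sideways (left, seen from the lens), z up
- tab_center (a point): centre of the black finger tab that stands upright on the lever: 22 mm along the lever, 12 mm across, from 56 to 100 mm above the bench; this point is 76 mm from the lens axis and 78 mm above the bench. Push the tab sideways, on its flat side
- lens: the lens glass, a shallow dome 62 mm across on top of the barrel, 75 mm above the bench at its highest; origin at the centre of its underside
- pin_top (a point): centre of the top of the index pin that marks the wanted setting: an upright round steel pin 12 mm across and 26 mm high on the rim of the black base, just outside the scale (100 to 112 mm from the lens axis), its top 66 mm above the bench. Either to the left or to the right of the middle of the scale
- screw_cap: not the mark: a low wide steel screw head, 22 mm across and 5 mm high, on the rim at the other side of the scale; origin at its underside, 40 mm above the bench
- release_top (a point): centre of the top of the round grey push button, 30 mm across, on the grey release box (70 x 90 mm, 34 mm high, fixed to the bench, left or right of the camera); the top is 47 mm above the bench, 9 mm above the collar round it
- release (a joint): travel of that push button, m: 0 up, 0.006 fully down (about 5 N), it springs back up; it counts as pressed beyond 0.0045
- parts_bin: loose black open bin with blue capacitors, 100 x 100 x 45 mm, on the other side of the camera; to be left alone; origin under its centre
- cap_a: loose blue capacitor standing upright, 25 mm across, 40 mm high; to be left alone; origin under its centre
- cap_b: another such capacitor, to be left alone
- lens_cover: loose black lens cover, a disc 72 mm across and 12 mm high, lying on the bench; to be left alone; origin under its centre
- module: loose black module, 90 x 60 x 32 mm with a white plug; to be left alone; origin under its centre
- screwdriver: loose screwdriver with a black handle, 180 mm long; to be left alone
- cleaner: loose bottle, 50 mm across and 130 mm high; to be left alone; origin under its centre
Things that resemble listed ones, but are neither listed nor needed, are in the scene too. Leave any orange look-alike of the part that bears lens_axis alone.

How it is judged:
By the outcome, as a careful person would: the job done as asked, in the order asked, and still so for the second after the job is handed in, with the robot touching nothing.
It also fails if it takes over 48 s, if anything falls off the work surface, if the arm or the gripper's body presses on something with over 40 N, if the wrist force passes 120 N, or if a joint passes its speed limit or range.

## Robot

A 6-joint arm with a two-finger parallel gripper is mounted at the origin on the work surface. World frame = base frame: x ahead of the robot, y to its left, z up, the work surface at z = 0. Lengths are in m, angles in rad, forces in N, time in s.
With the tool pointing down it reaches from about 0.35 to 0.975 m from the base axis. Payload 4.9 kg.
Tool frame: the origin (TCP) lies on the front face of the gripper's body, between the roots of the fingers; the fingertips stand ctrl.finger_overhang ahead of it and the grasp point (between the pads) lies 54 mm ahead of it (ctrl.finger_overhang is the distance from the TCP to the fingertips, in m); z points along the fingers, y is the line along which they close (so a half turn about z gives the same grasp; the last joint's range is limited). The gripper opens to 85 mm and grips with 20 to 120 N. Pads are 22 mm wide; open, the fingers measure 114 mm over their backs; the gripper's body (76 mm by 85 mm) begins 54 mm behind the grasp point. The pads swing forward as they close: fully open they stand 13 mm farther back than shut.
Start: joints at [1.153, 0.053, 1.613, -0, 1.476, -0.119], TCP at [0.184, 0.597, 0.304] pointing down, gripper open.
Joint ranges: [-3.01, 3.01], [-1.01, 2.22], [0.06, 2.58], [-1.02, 4.17], [0.09, 2.62], [-3.14, 3.14]. Speed limits (rad/s): [2.57, 2.57, 3.14, 3.14, 3.14, 3.14].

## Interface

Orientations are given as a rotation vector (axis times angle).
In Python, from station import ctrl, vision gives the robot as it stands. The module is installed in compiled form; this text tells all that it offers.
- The arm moves only by the tool drive_tool, never from a script. Its argument "rows" is a list of rows, each a list of 2 entries, a list of its own where there are three numbers: the shift along the tool's x, y, z in m, then the turn about the tool's z in rad. A call has 1 to 10 rows; each row shifts and turns the commanded pose from where the row before left it, along the tool's axes as they then stand; what a row does not reach is not made up. A row lasts 1/10 s, in which the tool goes at most 50 mm and 8.59 degrees, less where a joint would pass 70% of its speed; a pose out of reach is approached as far as the arm can. A call with a gripper value outside its range is refused whole. "jaw" is the closure, from 0 (fully open) to 1 (shut), set as the call begins (left out, the last holds). The fingers move at their own pace and stop on an object; "grip_force" is the grip in N (left out, the last holds). Time passes only in rows, so rows that do not move let the fingers close. It gives the time, the measured TCP pose, the force, the opening and the grip force at its end, in the units of the state.
- ctrl.get_obs(): the state, without advancing time (a new reading comes with each control period).
- vision.get_image(name): name is "side" or "top"; returns a dict with "image" (400x640x3 uint8, blue, green, red), "vertical_fov" (degrees; the focal length in pixels is half the picture's height over the tangent of half this angle, whatever the lens; pixels are square), "cx", "cy" (the principal point, pixels), "dist_coeffs" ([k1, k2, p1, p2, k3] as OpenCV has them; the pictures are not rectified), "R" (3x3) and "t" (3): a world point X has camera coordinates R X + t. Camera axes: x right, y down, z forward; pixel columns grow to the right and rows downward; lengths in m; the calibration is good to about 2 mm. A picture is of the moment at which its call begins. There is no depth.
- ctrl.finish_job(): hands the job in; it is judged then, once.
The state is a dict: "t": time; "q": joint angles; "dq": joint speeds; "effort": joint torques, N m; "tool_pos": TCP position; "tool_rot": TCP orientation; "contact_force": force on the tool from outside, world axes, zero at the start; "wrist_torque": the same for the moment, N m; "opening": finger opening in m; "grip_force": force on a finger pad.
Only numpy, scipy, OpenCV 4.12 (cv2) and the standard library are available. Lean on these libraries where they do the work, as an engineer would, in place of code of your own. Each camera call takes 0.05 s, during which the arm holds its last target. There are 200 camera calls.

## Working session

There is one attempt and no reset: what is moved stays moved. The work goes in short steps, Python scripts to look and compute and a tool call to move; the robot and the scene stay as the last step left them, time stands still between calls to the robot, and variables do not carry over. Pictures are saved under pics/ and viewed, at most 10 in all, crops included, and the job is handed in when it is done.

Besides the shell and the picture viewer there is one more tool, called after ">>>" as a command line: name --argument value ..., lists and objects as JSON in quotes. drive_tool: Moves the arm, as the interface text tells. Its arguments: {"type":"object","properties":{"rows":{"type":"array","items":{"type":"array"}},"jaw":{"type":"number"},"grip_force":{"type":"number"}},"required":["rows"]}

```bash
mkdir -p pics
cat > h.py <<'E'
import numpy as np, cv2
from station import ctrl, vision
def cam(n):
    d=vision.get_image(n); im=d["image"]; f=im.shape[0]/2/np.tan(np.radians(d["vertical_fov"])/2)
    d["K"]=np.array([[f,0,d["cx"]],[0,f,d["cy"]],[0,0,1.]]); d["D"]=np.array(d["dist_coeffs"],float)
    d["R"]=np.array(d["R"]); d["t"]=np.array(d["t"]); return d
def plane(d,uv,z):
    p=cv2.undistortPoints(np.array(uv,float).reshape(-1,1,2),d["K"],d["D"]).reshape(-1,2)
    r=np.c_[p,np.ones(len(p))]@d["R"]; c=-d["R"].T@d["t"]
    return c+r*((z-c[2])/r[:,2])[:,None]
def proj(d,X):
    return cv2.projectPoints(np.array(X,float).reshape(-1,1,3),cv2.Rodrigues(d["R"])[0],d["t"],d["K"],d["D"])[0].reshape(-1,2)
E
python3 - <<'E'
from h import *
for n in("top","side"):
    d=cam(n); cv2.imwrite(f"pics/{n}0.png",d["image"]); print(n,-d["R"].T@d["t"],d["R"][2],d["K"][0,0])
o=ctrl.get_obs(); print(o["t"],o["tool_pos"],o["tool_rot"],o["opening"],ctrl.finger_overhang)
E
```

```text
top [0.38601244 0.02220883 1.48355049] [ 0.07462511  0.01132976 -0.9971473 ] 488.717590437086
side [-0.11890879 -0.53042598  0.9608758 ] [ 0.48025927  0.47113728 -0.73985181] 494.68745349561
0.1 [0.18382089 0.59690121 0.3027557 ] [-4.67591240e-01 -3.10608655e+00  2.87951384e-03] 0.08580861189780818 0.0726
```

View pics/top0.png

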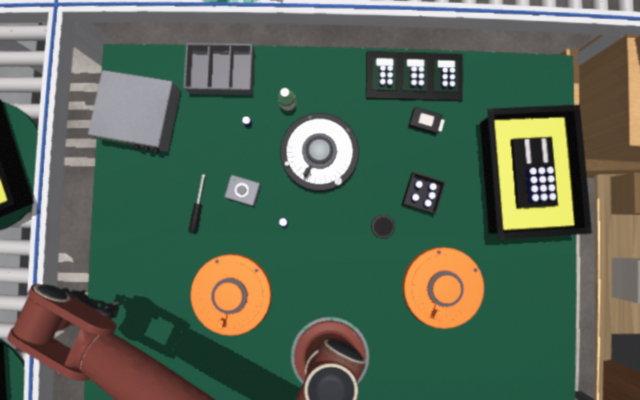

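View pics/side0.png

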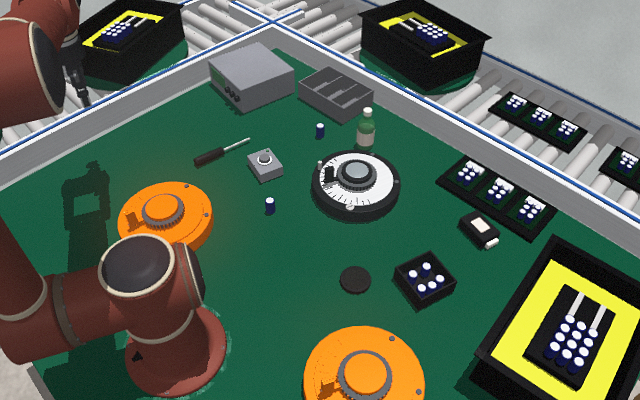

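The top view shows the white-scaled inspection camera at (319,152). The two orange ones at (231,294) and (444,288) are look-alikes. The release box is at (242,190) and its button at about (241,189). I'll confirm pin and cap in one enlarged crop.

Run:
```python
from h import *
a=cv2.imread("pics/top0.png")[105:205,220:370]; b=cv2.imread("pics/side0.png")[140:230,240:410]
a=cv2.resize(a,(480,320),interpolation=cv2.INTER_CUBIC);a=cv2.resize(cv2.imread("pics/top0.png")[105:200,270:370],None,fx=4,fy=6 if 0 else 4,interpolation=cv2.INTER_CUBIC)
b=cv2.resize(cv2.imread("pics/side0.png")[145:225,305:405],None,fx=4,fy=4,interpolation=cv2.INTER_CUBIC)
c=np.zeros((380,800,3),np.uint8); c[:380,:400]=a; c[:320,400:]=b
cv2.imwrite("pics/c1.png",c)
```

```text
(no output)
```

View pics/c1.png

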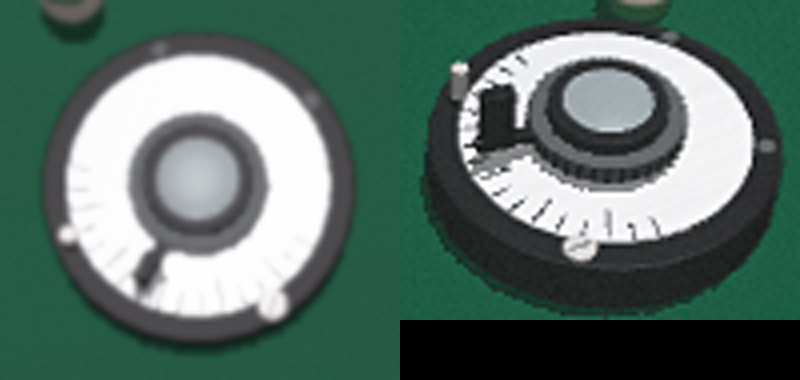

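Two steel marks are on the rim. The tall thin upright one is at top px (286.8,163.5) and side px (319.8,161.7). The low wide slotted head is at top (338,181) and side (450,206). The tall thin one is the pin. The lever lies between them at top (307,174).

```bash
cat >> h.py <<'E'
def plate(d,c0):
    im=d["image"]; m=(im.min(2)>150).astype(np.uint8); m=cv2.morphologyEx(m,cv2.MORPH_CLOSE,np.ones((5,5)))
    cs=cv2.findContours(m,cv2.RETR_EXTERNAL,cv2.CHAIN_APPROX_NONE)[0]
    k=max((c for c in cs if cv2.pointPolygonTest(cv2.convexHull(c),c0,False)>=0),key=cv2.contourArea)
    h=cv2.convexHull(k).reshape(-1,2); P=plane(d,h,.043)[:,:2].astype(np.float32)
    return P
def fit(P):
    from scipy.optimize import least_squares
    r=least_squares(lambda p:np.hypot(*(P-p[:2]).T)-.097,P.mean(0),loss="soft_l1",f_scale=.001); return r.x,np.abs(r.fun).max()
E
python3 - <<'E'
from h import *
d=cam("top"); s=cam("side")
print("axis top",fit(plate(d,(319.,152.)))); print("axis side",fit(plate(s,(355.,183.))))
c=fit(plate(d,(319.,152.)))[0]
def an(p,c): v=p[:2]-c; return np.hypot(*v),np.degrees(np.arctan2(v[1],v[0]))
for n,dd,uv,z in(("pin top",d,(286.8,163.5),.066),("pin side",s,(319.8,161.7),.066),("capT",d,(338.2,181),.045),("capS",s,(450,206.5),.045)):
    p=plane(dd,[uv],z)[0]; cc=fit(plate(dd,(319.,152.) if dd is d else (355.,183.)))[0]; print(n,p,an(p,cc))
# dark tab in top
g=d["image"].max(2).astype(int)
X=plane(d,[(u,v) for v in range(400) for u in range(640)],.1)[:,:2].reshape(400,640,2)
for z in(.056,.1):
    X=plane(d,[(u,v) for v in range(400) for u in range(640)],z)[:,:2].reshape(400,640,2)-c
    r=np.hypot(X[...,0],X[...,1]); m=(r>.062)&(r<.09)&(g<110)
    w=(110-g)[m]; q=(X[m]*w[:,None]).sum(0)/w.sum(); print("tab z",z,m.sum(),np.hypot(*q),np.degrees(np.arctan2(q[1],q[0])))
# release box button
for n,dd,(u0,u1,v0,v1) in(("top",d,(220,265,170,210)),("side",s,(245,285,142,185))):
    im=dd["image"][v0:v1,u0:u1]; print(n)
    m=(im.min(2)>195).astype(np.uint8); M=cv2.moments(m,True); print(m.sum(),M["m10"]/M["m00"]+u0,M["m01"]/M["m00"]+v0)
    hs=cv2.cvtColor(im,cv2.COLOR_BGR2HSV); k=(hs[...,1]<60).astype(np.uint8); cs=cv2.findContours(k,0,1)[0]; k=max(cs,key=cv2.contourArea); print(cv2.minAreaRect(k))
a=cv2.resize(d["image"][170:212,218:268],(500,420),interpolation=cv2.INTER_CUBIC)
b=cv2.resize(s["image"][140:190,240:290],(300,300),interpolation=cv2.INTER_CUBIC)
o=np.zeros((420,800,3),np.uint8);o[:,:500]=a;o[:300,500:]=b;cv2.imwrite("pics/c2.png",o)
E
```

```text
axis top (array([0.42337564, 0.66483045]), np.float64(1.6504510833424553))
axis side (array([1.15749297, 0.04027162]), np.float64(1.3861111413085117))
pin top [0.56799522 0.13942806 0.066     ] (np.float64(0.5449426452847622), np.float64(-74.61017175039693))
pin side [0.56794812 0.13984933 0.066     ] (np.float64(0.597895348920819), np.float64(170.4128823753383))
capT [ 0.52244993 -0.01250418  0.045     ] (np.float64(0.6845421187955019), np.float64(-81.6783124384733))
capS [ 0.70118994 -0.18927968  0.045     ] (np.float64(0.5107898288860684), np.float64(-153.29451008639268))
tab z 0.056 1463 0.012937524647204676 -91.81964653075121
tab z 0.1 1553 0.020545463867676323 -89.54018475301065
top
105 241.21904761904761 189.22857142857143
((22.064220428466797, 20.119266510009766), (31.6082706451416, 24.7119197845459), 16.699243545532227)
side
41 264.4878048780488 161.0
((19.827585220336914, 22.43103790283203), (31.382244110107422, 30.3317928314209), 66.80140686035156)
```

View pics/c2.png

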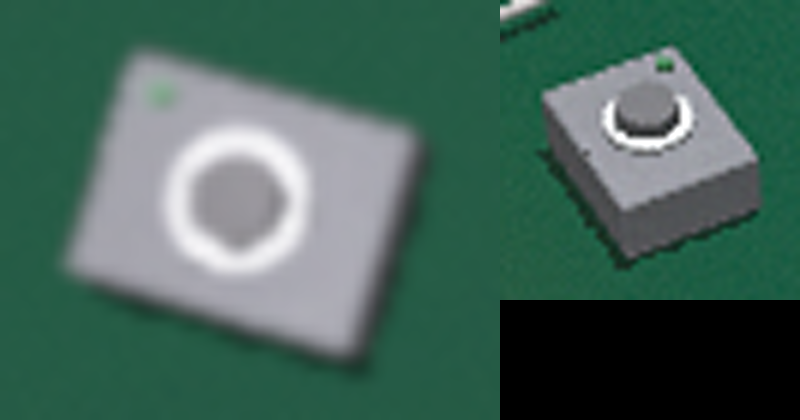

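The button disc is at top px (241.8,190.3) and side (264.2,156.2). The plate fit picked up the wrong contour, so I'll window it.

```bash
cat >> h.py <<'E'
def axis(d,win):
    u0,u1,v0,v1=win; im=d["image"][v0:v1,u0:u1]; m=(im.min(2)>150).astype(np.uint8)
    k=max(cv2.findContours(m,cv2.RETR_EXTERNAL,cv2.CHAIN_APPROX_NONE)[0],key=cv2.contourArea)
    h=cv2.convexHull(k).reshape(-1,2)+[u0,v0]; return fit(plane(d,h,.043)[:,:2])
WT=(275,365,107,196); WS=(308,402,148,222)
def tab(d,c,lo,hi,thr=110):
    g=d["image"].max(2).astype(int); out=[]
    for z in(.05,.1):
        X=plane(d,[(u,v) for v in range(400) for u in range(640)],z)[:,:2].reshape(400,640,2)-c
        r=np.hypot(X[...,0],X[...,1]); a=np.degrees(np.arctan2(X[...,1],X[...,0]))%360
        m=(r>.066)&(r<.086)&(g<thr)&(a>lo)&(a<hi); w=(thr-g)[m]; q=(X[m]*w[:,None]).sum(0)/w.sum()
        out.append((z,int(m.sum()),np.hypot(*q),np.degrees(np.arctan2(q[1],q[0]))%360))
    return out
E
python3 - <<'E'
from h import *
d=cam("top"); s=cam("side")
a,b=axis(d,WT),axis(s,WS); print(a,b)
c=(a[0]+b[0])/2
def an(p,c): v=p[:2]-c; return np.hypot(*v),np.degrees(np.arctan2(v[1],v[0]))%360
for n,dd,uv,z in(("pinT",d,(286.8,163.5),.066),("pinS",s,(319.8,161.7),.066),("capT",d,(338.2,181),.045),("capS",s,(349.5,206.8),.045),("btnT",d,(241.8,190.3),.047),("btnS",s,(264.2,156.2),.047)):
    p=plane(dd,[uv],z)[0]; print(n,p,an(p,c))
print(tab(d,c,140,280),tab(s,c,90,280,60))
# side: tab top outline corners by projection
for z in(.056,.1): print(plane(s,[(325,167),(333.5,166)],z),[an(p,c) for p in plane(s,[(325,167),(333.5,166)],z)])
E
```

```text
(array([0.61197059, 0.04662016]), np.float64(0.018984492993835533)) (array([0.60992718, 0.04692822]), np.float64(0.01630276150696769))
pinT [0.56799522 0.13942806 0.066     ] (np.float64(0.10212618103773183), np.float64(114.87209712766385))
pinS [0.56794812 0.13984933 0.066     ] (np.float64(0.10252826907178378), np.float64(114.79696246041296))
capT [ 0.52244993 -0.01250418  0.045     ] (np.float64(0.10651755797018699), np.float64(213.81496938208645))
capS [ 0.52040335 -0.01176575  0.045     ] (np.float64(0.10782123125376164), np.float64(212.88367510468575))
btnT [0.48737974 0.2717554  0.047     ] (np.float64(0.2566824412012189), np.float64(118.77744200765781))
btnS [0.49009448 0.27647389 0.047     ] (np.float64(0.25955295993297023), np.float64(117.75069225618023))
[(0.05, 27, np.float64(0.07593418577634876), np.float64(152.17632777715443)), (0.1, 29, np.float64(0.07731811263474518), np.float64(155.31620879473383))] [(0.05, 113, np.float64(0.07429355988349146), np.float64(132.6737297486538)), (0.1, 199, np.float64(0.060095943227128974), np.float64(183.0764527958925))]
[[0.5708628  0.12320206 0.056     ]
 [0.58967602 0.1100562  0.056     ]] [(np.float64(0.08630244653854598), np.float64(117.67681271306039)), (np.float64(0.06676186633518612), np.float64(108.58057186327004))]
[[0.53732234 0.09141909 0.1       ]
 [0.55522076 0.07891246 0.1       ]] [(np.float64(0.08610478780865864), np.float64(148.76864668114388)), (np.float64(0.06433111056453288), np.float64(150.02806130813929))]
```

>>> drive_tool --rows '[[[-0.0248,-0.0208,0],0],[[-0.0248,-0.0208,0],0],[[-0.0248,-0.0208,0],0],[[-0.0248,-0.0208,0],0],[[-0.0248,-0.0208,0],0],[[-0.0248,-0.0208,0],0],[[-0.0248,-0.0208,0],0],[[-0.0248,-0.0208,0],0],[[-0.0248,-0.0208,0],0],[[-0.0248,-0.0208,0],0]]' --jaw 1

```text
t: 1.3
tool_pos: [0.3602, 0.3243, 0.304]
tool_rot: [0.467, 3.106, 0.0]
contact_force: [0.4, -0.1, -0.2]
opening: -0.0002
grip_force: 0.0
```

>>> drive_tool --rows '[[[-0.0248,-0.0208,0],0],[[-0.0248,-0.0208,0],0],[[-0.0248,-0.0208,0],0],[[-0.0248,-0.0208,0],0],[[-0.0248,-0.0208,0],0],[[-0.0248,-0.0208,0],0],[[-0.0248,-0.0208,0],0],[[-0.0248,-0.0208,0],0],[[-0.0248,-0.0208,0],0],[[-0.0248,-0.0208,0],0]]'

```text
t: 2.3
tool_pos: [0.5361, 0.0525, 0.304]
tool_rot: [0.468, 3.106, 0.0]
contact_force: [-0.4, 1.1, 0.3]
opening: -0.0
grip_force: 0.0
```

>>> drive_tool --rows '[[[0,0,0.02],-0.1],[[0,0,0.02],-0.1],[[0,0,0.01],0],[[0,0,0],0],[[0,0,0],0]]'

```text
t: 2.8
tool_pos: [0.5357, 0.0539, 0.2545]
tool_rot: [0.157, 3.137, -0.0]
contact_force: [-0.0, -0.5, -0.3]
opening: -0.0001
grip_force: 0.0
```

Run:
```python
from h import *
from scipy.spatial.transform import Rotation as R
o=ctrl.get_obs(); M=R.from_rotvec(o["tool_rot"]).as_matrix(); print(o["t"],o["tool_pos"],o["opening"],M.round(3).tolist())
d=cam("top");s=cam("side"); print(axis(d,WT),axis(s,WS))
a=cv2.resize(d["image"][100:200,270:370],(400,400),interpolation=2);b=cv2.resize(s["image"][110:230,290:410],(400,400),interpolation=2)
cv2.imwrite("pics/c3.png",np.hstack([a,b]))
```

```text
2.8 [0.53567524 0.05390806 0.25446146] -5.3112507312862586e-05 [[-0.995, 0.1, 0.001], [0.1, 0.995, -0.0], [-0.001, 0.0, -1.0]]
(array([0.61286755, 0.04504263]), np.float64(0.01788517060003393)) (array([0.61001012, 0.04691494]), np.float64(0.016366159634297925))
```

View pics/c3.png

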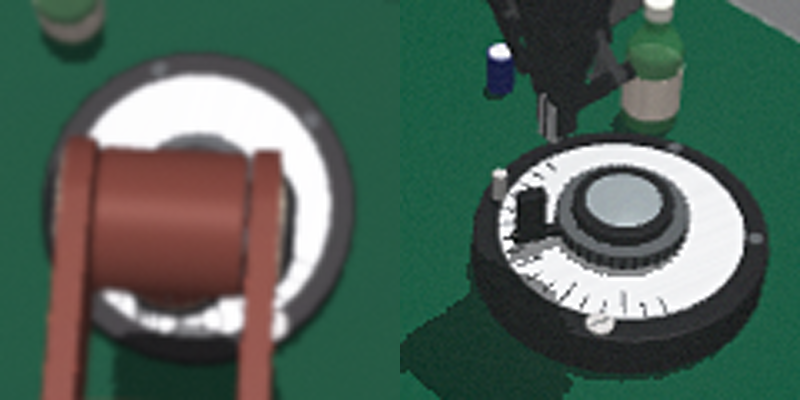

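The side view shows the closed fingertip above the plate, clear of the tab. The tab is at crop (532,215), the pin at (499,183). Descending beside the tab.

>>> drive_tool --rows '[[[0,0,0.025],0],[[0,0,0.025],0],[[0,0,0.025],0],[[0,0,0.02],0],[[0,0,0.012],0],[[0,0,0],0],[[0,0,0],0]]'

```text
t: 3.6
tool_pos: [0.5362, 0.0538, 0.148]
tool_rot: [0.155, 3.136, 0.0]
contact_force: [-0.7, -0.7, 0.5]
opening: -0.0002
grip_force: 0.0
```

```bash
cat >> h.py <<'E'
def crop(n,f,win,sz):
    d=cam(n); u0,u1,v0,v1=win; cv2.imwrite(f,cv2.resize(d["image"][v0:v1,u0:u1],sz,interpolation=2)); return d
def arc(c,th0,th1,n,r=.076,yaw=0.):
    # rows: world arc centre c from th0 to th1 (deg), tool yaw following; tool x initially radial
    ...
E
python3 - <<'E'
from h import *
crop("side","pics/c4.png",(300,400,140,220),(800,600))
E
```

```text
(no output)
```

View pics/c4.png

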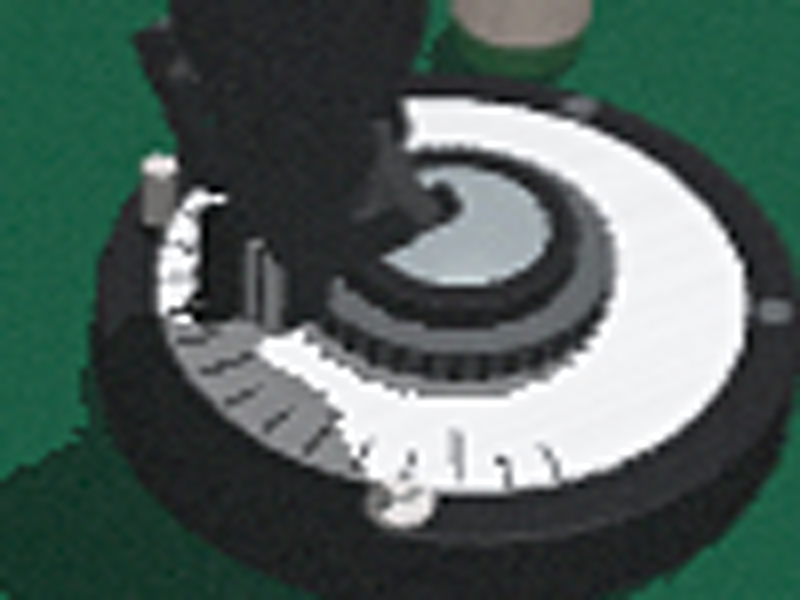

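```bash
cat > arc.py <<'E'
from h import *
from scipy.spatial.transform import Rotation as R
def rows(Ls,off,c=np.array([.611,.0467]),r=.076):
    o=ctrl.get_obs(); p=o["tool_pos"][:2]; M=R.from_rotvec(o["tool_rot"]).as_matrix(); y=np.arctan2(M[1,0],M[0,0])
    for L,h in zip(np.radians(Ls),off):
        u=np.array([np.cos(L),np.sin(L)]); n=np.array([-u[1],u[0]]); q=c+r*u+h*n
        X=np.array([np.cos(y),np.sin(y)]); Y=np.array([X[1],-X[0]]); Y=np.array([np.sin(y),-np.cos(y)])
        d=q-p; dy=(L-y+np.pi)%(2*np.pi)-np.pi
        print([[round(float(d@X),4),round(float(d@Y),4),0],round(float(-dy),3)]); p=q; y=L
E
python3 - <<'E'
from arc import *
rows([168,162,156,152,148,144,140,136,132,128,124,120],[.03,.028,.024,.0215]+[.0205]*8)
E
```

```text
[[0.0041, -0.0211, 0], 0.111]
[[0.0025, 0.0101, 0], 0.105]
[[0.0021, 0.0121, 0], 0.105]
[[0.0013, 0.0079, 0], 0.07]
[[0.0012, 0.0064, 0], 0.07]
[[0.0012, 0.0054, 0], 0.07]
[[0.0012, 0.0054, 0], 0.07]
[[0.0012, 0.0054, 0], 0.07]
[[0.0012, 0.0054, 0], 0.07]
[[0.0012, 0.0054, 0], 0.07]
[[0.0012, 0.0054, 0], 0.07]
[[0.0012, 0.0054, 0], 0.07]
```

>>> drive_tool --rows '[[[0.004,-0.021,0],0.111],[[0.0025,0.01,0],0.105],[[0.002,0.012,0],0.105],[[0.0013,0.008,0],0.07],[[0.0012,0.0064,0],0.07],[[0.0012,0.0054,0],0.07],[[0.0012,0.0054,0],0.07],[[0.0012,0.0054,0],0.07]]'

```text
t: 4.45
tool_pos: [0.5423, 0.0849, 0.1487]
tool_rot: [1.183, 2.908, 0.0]
contact_force: [-2.0, -1.6, 1.7]
opening: -0.0002
grip_force: 0.9
```

>>> drive_tool --rows '[[[0.0012,0.0054,0],0.07],[[0.0012,0.0054,0],0.07],[[0.0012,0.0054,0],0.07],[[0.0012,0.0054,0],0.07],[[0,0,0],0],[[0,0,0],0]]'

```text
t: 5.05
tool_pos: [0.5557, 0.1023, 0.1481]
tool_rot: [1.571, 2.718, 0.002]
contact_force: [0.5, 0.8, -0.3]
opening: 0.0003
grip_force: 0.0
```

Run:
```python
from arc import *
crop("side","pics/c5.png",(300,400,140,215),(800,600)) 
print(ctrl.get_obs()["contact_force"]); rows([118],[.0205])
```

```text
[ 0.12727553  0.05196211 -0.06573495]
[[0.0009, 0.0025, 0], 0.033]
```

View pics/c5.png

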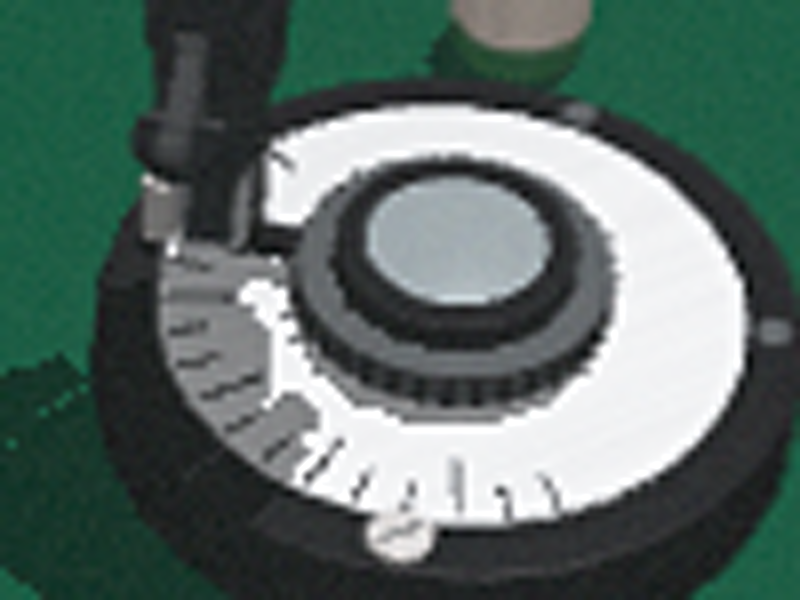

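The tab has turned to near the pin (crop side px, tab at about (205,190), pin at (160,190)). Backing off and lifting towards the release side for a clear look.

>>> drive_tool --rows '[[[0,-0.02,0],0],[[0,0,-0.03],0],[[0,0,-0.03],0],[[0,0,-0.03],0],[[0.036,0.01,-0.02],0],[[0.04,0.01,0],0],[[0.04,0.01,0],0],[[0.04,0.01,0],0],[[0.04,0.01,0],0],[[0,0,0],0]]'

```text
t: 6.1
tool_pos: [0.4821, 0.2906, 0.2574]
tool_rot: [-1.566, -2.723, -0.003]
contact_force: [0.1, -0.4, 0.1]
opening: -0.0
grip_force: 0.0
```

Run:
```python
from arc import *
d=cam("top");s=cam("side"); print(axis(d,WT),axis(s,WS),ctrl.get_obs()["tool_pos"])
c=np.array([.611,.0467]); print(tab(d,c,90,150),tab(s,c,90,150,60))
a=cv2.resize(d["image"][107:197,275:365],(400,400),interpolation=2);b=cv2.resize(s["image"][135:205,305:375],(400,400),interpolation=2)
cv2.imwrite("pics/c6.png",np.hstack([a,b]))
```

```text
(array([0.61200243, 0.04660569]), np.float64(0.01900374536717006)) (array([0.60992803, 0.04673507]), np.float64(0.016201497786863472)) [0.4832687  0.28757378 0.25714409]
[(0.05, 34, np.float64(0.07569288563001578), np.float64(118.8282873883855)), (0.1, 35, np.float64(0.07582083463506704), np.float64(124.25982042978022))] [(0.05, 51, np.float64(0.0776733197720885), np.float64(110.65402304946168)), (0.1, 98, np.float64(0.07477117395573886), np.float64(133.74693394897892))]
```

View pics/c6.png

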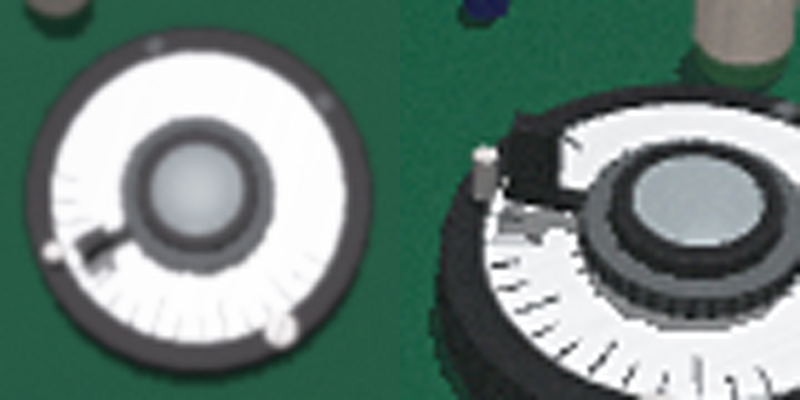

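```bash
cat >> h.py <<'E'
def axis2(d,win):
    u0,u1,v0,v1=win; im=cv2.resize(d["image"][v0:v1,u0:u1],None,fx=8,fy=8,interpolation=2); m=(im.min(2)>150).astype(np.uint8)
    k=max(cv2.findContours(m,cv2.RETR_EXTERNAL,cv2.CHAIN_APPROX_NONE)[0],key=cv2.contourArea).reshape(-1,2)
    P=plane(d,(k+.5)/8-.5+[u0,v0],.043)[:,:2]; c=fit(P)[0]
    from scipy.optimize import least_squares
    for i in range(8):
        q=P[np.abs(np.hypot(*(P-c).T)-(.097 if i<3 else R))<.003]; x=least_squares(lambda p:np.hypot(*(q-p[:2]).T)-p[2],[*c,.097]).x; c,R=x[:2],x[2]
    return c,R,len(q)/len(P)
def glass(d,uv):
    hs=cv2.cvtColor(d["image"],cv2.COLOR_BGR2GRAY); u,v=uv; g=cv2.resize(hs[v-25:v+25,u-25:u+25],None,fx=8,fy=8,interpolation=2)
    m=(g>110).astype(np.uint8); n,l,st,ce=cv2.connectedComponentsWithStats(m); i=l[200,200]; ys,xs=np.where(l==i)
    return (np.array([xs.mean(),ys.mean()])+.5)/8-.5+[u-25,v-25],st[i,4]/64
E
python3 - <<'E'
from h import *
for n,W,guv,pw,thr in(("top",WT,(319,150),(282,292,158,168),120),("side",WS,(356,171),(314,325,156,166),75)):
    d=cam(n); c,r,f=axis2(d,W); g,ar=glass(d,guv); print(n,c,r,f,"glass",g,ar,plane(d,[g],.071)[0][:2])
    # pin top
    u0,u1,v0,v1=pw; im=cv2.resize(d["image"][v0:v1,u0:u1],None,fx=8,fy=8,interpolation=2).min(2)
    m=(im>165).astype(np.uint8); 
    nn,l,st,ce=cv2.connectedComponentsWithStats(m); print([( ((ce[i]+.5)/8-.5+[u0,v0]).round(2).tolist(),st[i,4]/64) for i in range(1,nn)])
    # lever bar darkness profile
    g=d["image"].max(2).astype(np.float32)
    for rr in(.056,.058,.060,.062):
        A=np.radians(np.arange(100,140,.5)); X=np.c_[c[0]+rr*np.cos(A),c[1]+rr*np.sin(A),np.full(len(A),.06)]
        q=proj(d,X).astype(np.float32); v=cv2.remap(g,q[:,0],q[:,1],cv2.INTER_LINEAR).ravel()
        w=np.clip(150-v,0,None); print(rr,round(float(np.degrees((A*w).sum()/w.sum())),1),v[::6].astype(int).tolist())
E
```

```text
top [0.61159576 0.04637716] 0.09862529255964851 0.8978193146417446 glass [318.94888002 149.21528385] 357.671875 [0.61168762 0.04647698]
[([288.74, 161.94], np.float64(45.921875))]
0.056 121.8 [249, 250, 251, 250, 237, 189, 122, 86, 90, 152, 217, 236, 234, 224]
0.058 121.8 [252, 252, 253, 252, 246, 205, 128, 87, 100, 161, 234, 248, 250, 245]
0.06 121.6 [253, 252, 253, 252, 249, 206, 122, 84, 101, 175, 236, 252, 252, 251]
0.062 121.3 [253, 253, 252, 250, 242, 199, 114, 79, 100, 185, 242, 252, 253, 253]
side [0.61004794 0.04700747] 0.09695755256361792 0.4842219804134929 glass [356.64749344 169.70353405] 285.890625 [0.61068445 0.04767791]
[([319.55, 161.66], np.float64(7.8125))]
0.056 125.2 [232, 244, 245, 247, 238, 133, 66, 47, 47, 36, 57, 102, 133, 131]
0.058 123.8 [241, 241, 243, 245, 253, 143, 59, 48, 44, 33, 111, 171, 137, 131]
0.06 124.2 [238, 239, 241, 243, 251, 162, 55, 49, 44, 34, 94, 156, 137, 129]
0.062 124.8 [238, 238, 240, 243, 239, 174, 52, 47, 44, 35, 71, 134, 136, 132]
```

Lever is at 121.5°, pin at about 115°. One more push of about 6.5°.

Run:
```python
from arc import *
print(ctrl.get_obs()["tool_pos"]); rows([121,121,119,117,115],[.035,.021,.018,.018,.018],c=np.array([.6113,.0466]))
```

```text
[0.48380211 0.28635117 0.257005  ]
[[-0.1961, -0.0452, 0], -0.021]
[[-0.0, 0.014, 0], -0.0]
[[0.0006, 0.0057, 0], 0.035]
[[0.0006, 0.0027, 0], 0.035]
[[0.0006, 0.0027, 0], 0.035]
```

>>> drive_tool --rows '[[[-0.039,-0.009,0],-0.021],[[-0.039,-0.009,0],0],[[-0.039,-0.009,0],0],[[-0.039,-0.009,0],0],[[-0.04,-0.009,0],0],[[0,0,0.02],0],[[0,0,0.03],0],[[0,0,0.03],0],[[0,0,0.029],0],[[0,0,0],0]]'

```text
t: 7.3
tool_pos: [0.5423, 0.0941, 0.1431]
tool_rot: [-1.545, -2.726, 0.008]
contact_force: [-0.9, 0.5, -0.6]
opening: 0.0004
grip_force: 0.0
```

>>> drive_tool --rows '[[[0,0.007,0],0],[[0,0.007,0],0],[[0.0006,0.0057,0],0.035],[[0.0006,0.0027,0],0.035],[[0.0006,0.0027,0],0.035],[[0,0,0],0],[[0,0,0],0],[[0,0,0],0]]'

```text
t: 8.1
tool_pos: [0.5667, 0.1103, 0.149]
tool_rot: [1.686, 2.649, 0.002]
contact_force: [-0.1, -0.1, -0.4]
opening: 0.0002
grip_force: 0.0
```

>>> drive_tool --rows '[[[0,-0.02,0],0],[[0,0,-0.03],0],[[0,0,-0.03],0],[[0,0,-0.03],0],[[0.036,0.01,-0.02],0],[[0.04,0.01,0],0],[[0.04,0.01,0],0],[[0.04,0.01,0],0],[[0.04,0.01,0],0],[[0,0,0],0]]'

```text
t: 9.1
tool_pos: [0.509, 0.3042, 0.2584]
tool_rot: [-1.679, -2.654, -0.003]
contact_force: [0.3, -0.7, -0.7]
opening: 0.0004
grip_force: 0.0
```

```bash
cat > m.py <<'E'
from h import *
d=cam("top"); c=axis2(d,WT)[0]; g=d["image"].max(2).astype(np.float32); print(c)
for rr in(.056,.058,.060,.062):
    A=np.radians(np.arange(95,135,.5)); X=np.c_[c[0]+rr*np.cos(A),c[1]+rr*np.sin(A),np.full(len(A),.06)]
    q=proj(d,X).astype(np.float32); v=cv2.remap(g,q[:,0],q[:,1],cv2.INTER_LINEAR).ravel(); w=np.clip(150-v,0,None); print(rr,round(float(np.degrees((A*w).sum()/w.sum())),1))
# pin profile: brightness on dark rim at top height, r .101..107
for rr in(.103,.105,.107,.109):
    A=np.radians(np.arange(100,132,.5)); X=np.c_[c[0]+rr*np.cos(A),c[1]+rr*np.sin(A),np.full(len(A),.066)]
    q=proj(d,X).astype(np.float32); v=cv2.remap(d["image"].min(2).astype(np.float32),q[:,0],q[:,1],cv2.INTER_LINEAR).ravel(); w=np.clip(v-110,0,None); print("pin",rr,v.max(),round(float(np.degrees((A*w).sum()/max(w.sum(),1))),1))
s=cam("side")
a=cv2.resize(d["image"][107:197,275:365],(400,400),interpolation=2);b=cv2.resize(s["image"][135:205,305:375],(400,400),interpolation=2)
cv2.imwrite("pics/c7.png",np.hstack([a,b]))
o=ctrl.get_obs(); print(o["t"],o["tool_pos"])
E
python3 m.py
```

```text
[0.6115991  0.04637728]
0.056 111.2
0.058 111.1
0.06 111.0
0.062 110.8
pin 0.103 237.08203 114.1
pin 0.105 230.8916 114.1
pin 0.107 212.70703 114.1
pin 0.109 168.875 114.2
9.2 [0.51002729 0.30100498 0.25810837]
```

View pics/c7.png

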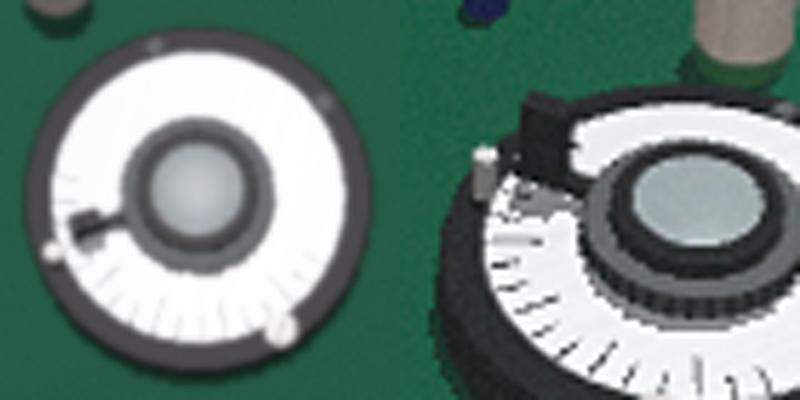

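Overshot: the lever reads 111°, the pin about 114.5°. I'll nudge it back from the other side, settling before the final step.

Run:
```python
from arc import *
rows([111],[-.036],c=np.array([.6114,.0465]))
```

```text
[[-0.2003, 0.025, 0], 0.073]
```

>>> drive_tool --rows '[[[-0.04,0.005,0],0.073],[[-0.04,0.005,0],0],[[-0.04,0.005,0],0],[[-0.04,0.005,0],0],[[-0.04,0.005,0],0],[[0,0,0],0],[[0,0,0],0],[[0,0,0],0],[[0,0,0],0]]'

```text
t: 10.1
tool_pos: [0.6068, 0.1246, 0.2579]
tool_rot: [-1.781, -2.588, -0.0]
contact_force: [0.2, -0.3, 0.1]
opening: -0.0001
grip_force: 0.0
```

Run:
```python
from arc import *
print(ctrl.get_obs()["tool_pos"]);rows([111],[-.036],c=np.array([.6114,.0465]))
```

```text
[0.60684625 0.12455305 0.25791372]
[[0.0015, 0.0123, 0], -0.001]
```

>>> drive_tool --rows '[[[0.0015,0.012,0],0],[[0,0,0.03],0],[[0,0,0.03],0],[[0,0,0.03],0],[[0,0,0.02],0],[[0,0,0],0],[[0,-0.006,0],0],[[0,-0.005,0],0],[[0,0,0],0],[[0,0,0],0]]'

```text
t: 11.1
tool_pos: [0.6083, 0.1256, 0.1495]
tool_rot: [1.782, 2.585, 0.003]
contact_force: [-0.3, -0.2, -0.6]
opening: 0.0001
grip_force: 0.0
```

Run:
```python
from arc import *
print(ctrl.get_obs()["tool_pos"]);rows([111,113,115],[-.0185]*3,c=np.array([.6114,.0465]))
```

```text
[0.60832202 0.12564037 0.14949043]
[[0.001, -0.007, 0], -0.003]
[[0.0006, -0.0027, 0], -0.035]
[[0.0006, -0.0027, 0], -0.035]
```

>>> drive_tool --rows '[[[0.001,-0.0035,0],0],[[0,-0.0035,0],0],[[0.0006,-0.0027,0],-0.035],[[0.0006,-0.0027,0],-0.035],[[0,0,0],0],[[0,0,0],0],[[0,0,0],0]]'

```text
t: 11.8
tool_pos: [0.5956, 0.1232, 0.1481]
tool_rot: [1.692, 2.647, 0.0]
contact_force: [2.0, 1.2, 1.5]
opening: 0.0001
grip_force: 0.7
```

Run:
```python
from arc import *
print(ctrl.get_obs()["tool_pos"]);rows([115],[-.0185],c=np.array([.6114,.0465]))
```

```text
[0.59555798 0.12316073 0.14805131]
[[-0.0002, 0.0005, 0], -0.003]
```

>>> drive_tool --rows '[[[0,0.015,0],0],[[0,0,-0.03],0],[[0,0,-0.03],0],[[0,0,-0.03],0],[[0.036,0,-0.02],0],[[0.04,-0.005,0],0],[[0.04,-0.01,0],0],[[0.04,-0.01,0],0],[[0.04,-0.01,0],0],[[0,0,0],0]]'

```text
t: 12.8
tool_pos: [0.4918, 0.2953, 0.2572]
tool_rot: [-1.684, -2.65, 0.002]
contact_force: [0.0, -0.4, 0.9]
opening: -0.0001
grip_force: 0.0
```

```bash
python3 m.py
```

```text
[0.61159521 0.04637184]
0.056 118.8
0.058 118.5
0.06 118.3
0.062 117.9
pin 0.103 237.08203 114.1
pin 0.105 230.26172 114.1
pin 0.107 212.69531 114.1
pin 0.109 169.1875 114.2
12.9 [0.49423555 0.29285989 0.25744208]
```

```bash
cat > e.py <<'E'
from h import *
def run(d,c,name):
    A=np.arange(90,140,.1); a=np.radians(A)
    def prof(ch,rr,z):
        q=proj(d,np.c_[c[0]+rr*np.cos(a),c[1]+rr*np.sin(a),np.full(len(a),z)]).astype(np.float32)
        return cv2.remap(ch.astype(np.float32),q[:,0],q[:,1],cv2.INTER_CUBIC).ravel()
    g=d["image"].max(2)
    for rr in(.057,.059,.061,.063):
        v=prof(g,rr,.06); i=v.argmin(); h=(v[:i].max()+v[i])/2; lo=A[:i][v[:i]>h][-1]; hi=A[i:][v[i:]>(v[i]+v[i:].max())/2][0]
        print(name,"bar",rr,round(lo,1),round(hi,1),"L",round(lo+np.degrees(np.arcsin(.005/rr)),2))
    for rr in(.103,.106,.109):
        v=prof(d["image"].min(2),rr,.066); k=(A>108)&(A<122); i=np.where(k)[0][v[k].argmax()]; h=(np.percentile(v,10)+v[i])/2
        lo=A[:i][v[:i]<h][-1]; hi=A[i:][v[i:]<h][0]; print(name,"pin",rr,int(v[i]),round(lo,1),round(hi,1),"P",round(lo+np.degrees(np.arcsin(.006/rr)),2),"mid",round((lo+hi)/2,2))
if __name__=="__main__":
    d=cam("top"); run(d,axis2(d,WT)[0],"top"); s=cam("side"); run(s,np.array([.6103,.0473]),"side")
E
python3 e.py
```

```text
top bar 0.057 113.2 124.5 L 118.23
top bar 0.059 113.5 123.6 L 118.36
top bar 0.061 113.6 122.8 L 118.3
top bar 0.063 113.3 122.6 L 117.85
top pin 0.103 244 110.7 117.7 P 114.04 mid 114.2
top pin 0.106 232 111.1 117.1 P 114.34 mid 114.1
top pin 0.109 174 111.7 116.6 P 114.86 mid 114.15
side bar 0.057 112.1 128.0 L 117.13
side bar 0.059 112.0 126.9 L 116.86
side bar 0.061 112.3 126.9 L 117.0
side bar 0.063 112.6 127.2 L 117.15
side pin 0.103 244 111.9 117.7 P 115.24 mid 114.8
side pin 0.106 239 111.9 117.2 P 115.14 mid 114.55
side pin 0.109 94 113.0 116.2 P 116.16 mid 114.6
```

Both views average to a lever about 3° past the pin, so I'll nudge −3° from the first side.

Run:
```python
from arc import *
rows([115],[.036],c=np.array([.6114,.0465]))
```

```text
[[-0.1956, -0.0338, 0], -0.003]
```

>>> drive_tool --rows '[[[-0.039,-0.007,0],0],[[-0.039,-0.007,0],0],[[-0.039,-0.007,0],0],[[-0.039,-0.007,0],0],[[-0.039,-0.006,0],0],[[0,0,0.03],0],[[0,0,0.03],0],[[0,0,0.03],0],[[0,0,0.018],0],[[0,0,0],0]]'

```text
t: 14.0
tool_pos: [0.5442, 0.0997, 0.1462]
tool_rot: [-1.691, -2.641, 0.007]
contact_force: [0.0, -0.1, -0.3]
opening: -0.0001
grip_force: 0.0
```

>>> drive_tool --rows '[[[0,0,0],0],[[0,0,0],0],[[0,0,0],0]]'

```text
t: 14.3
tool_pos: [0.5471, 0.1012, 0.1518]
tool_rot: [1.69, 2.645, 0.003]
contact_force: [-0.2, 0.7, -0.8]
opening: 0.0002
grip_force: 0.0
```

Run:
```python
from arc import *
print(ctrl.get_obs()["tool_pos"]);rows([115,115.1],[.024,.0187],c=np.array([.6114,.0465]))
```

```text
[0.54713227 0.10118641 0.15176917]
[[-0.0007, 0.0111, 0], -0.003]
[[-0.0, 0.0052, 0], -0.002]
```

>>> drive_tool --rows '[[[0,0.006,0.002],0],[[0,0.005,0],0],[[0,0.003,0],0],[[0,0.0022,0],0],[[0,0,0],0],[[0,0,0],0],[[0,0,0],0]]'

```text
t: 15.0
tool_pos: [0.5607, 0.1082, 0.1478]
tool_rot: [1.691, 2.648, 0.0]
contact_force: [0.1, 0.3, 0.5]
opening: 0.0
grip_force: 0.0
```

>>> drive_tool --rows '[[[0,-0.02,0],0],[[0,0,-0.03],0],[[0,0,-0.03],0],[[0,0,-0.03],0],[[0.036,0.01,-0.02],0],[[0.04,0.01,0],0],[[0.04,0.01,0],0],[[0.04,0.01,0],0],[[0.04,0.01,0],0],[[0,0,0],0]]'

```text
t: 16.0
tool_pos: [0.5042, 0.3023, 0.258]
tool_rot: [-1.684, -2.651, -0.002]
contact_force: [0.3, -0.7, 0.0]
opening: -0.0001
grip_force: 0.0
```

```bash
python3 e.py; python3 m.py
```

```text
top bar 0.057 111.5 123.1 L 116.53
top bar 0.059 111.8 122.7 L 116.66
top bar 0.061 111.8 122.0 L 116.5
top bar 0.063 111.4 121.4 L 115.95
top pin 0.103 243 110.7 117.6 P 114.04 mid 114.15
top pin 0.106 233 111.1 117.1 P 114.34 mid 114.1
top pin 0.109 174 111.7 116.6 P 114.86 mid 114.15
side bar 0.057 110.6 126.3 L 115.63
side bar 0.059 111.6 126.5 L 116.46
side bar 0.061 111.7 127.2 L 116.4
side bar 0.063 111.0 136.6 L 115.55
side pin 0.103 243 111.9 117.7 P 115.24 mid 114.8
side pin 0.106 238 112.0 117.2 P 115.24 mid 114.6
side pin 0.109 100 113.0 116.1 P 116.16 mid 114.55
[0.61159562 0.04637285]
0.056 117.2
0.058 117.0
0.06 117.0
0.062 116.7
pin 0.103 237.03223 114.1
pin 0.105 230.13477 114.1
pin 0.107 211.90234 114.1
pin 0.109 168.875 114.2
16.2 [0.50562889 0.297787   0.25771698]
```

View pics/c7.png

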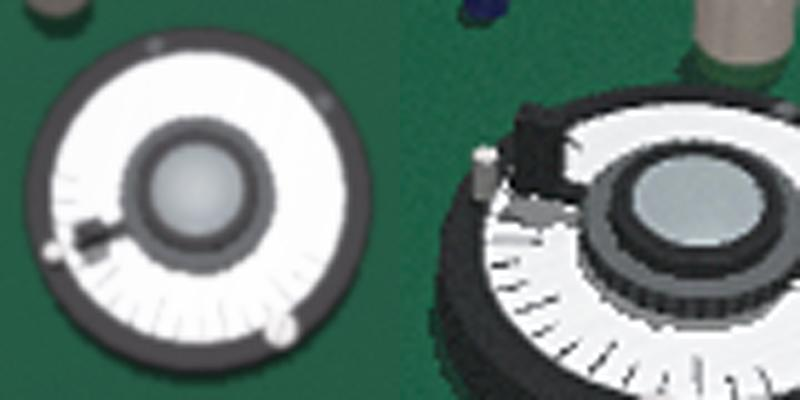

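Residual is about 1–2° (top 2.2, side 1.2), so one more small nudge of −1.5°.

>>> drive_tool --rows '[[[-0.038,-0.008,0],0],[[-0.039,-0.008,0],0],[[-0.039,-0.008,0],0],[[-0.04,-0.008,0],0],[[-0.04,-0.009,0],0],[[0,0,0.03],0],[[0,0,0.03],0],[[0,0,0.03],0],[[0,0,0.02],0],[[0,0,0],0]]'

```text
t: 17.2
tool_pos: [0.5483, 0.1019, 0.1441]
tool_rot: [-1.691, -2.641, 0.007]
contact_force: [-0.5, -0.4, -0.2]
opening: -0.0003
grip_force: 0.0
```

>>> drive_tool --rows '[[[0,0,0],0.026],[[0,0,0],0],[[0,0,0],0],[[0,0,0],0]]'

```text
t: 17.6
tool_pos: [0.5514, 0.1036, 0.1493]
tool_rot: [1.724, 2.624, 0.002]
contact_force: [-0.5, -0.8, -1.2]
opening: -0.0
grip_force: 0.0
```

Run:
```python
from arc import *
o=ctrl.get_obs();M=R.from_rotvec(o["tool_rot"]).as_matrix();print(o["tool_pos"], M.T@(np.array([.5623,.1095,.148])-o["tool_pos"]))
```

```text
[0.55144123 0.10355469 0.14934325] [0.00114939 0.0123234  0.00136995]
```

>>> drive_tool --rows '[[[0.001,0.005,0],0],[[0,0.004,0],0],[[0,0.002,0],0],[[0,0.0012,0],0],[[0,0,0],0],[[0,0,0],0],[[0,0,0],0]]'

```text
t: 18.3
tool_pos: [0.5615, 0.1093, 0.1478]
tool_rot: [1.725, 2.625, 0.0]
contact_force: [-0.4, 0.0, -0.4]
opening: 0.0001
grip_force: 0.0
```

>>> drive_tool --rows '[[[0,-0.02,0],0],[[0,0,-0.03],0],[[0,0,-0.03],0],[[0,0,-0.03],0],[[0.036,0.01,-0.02],0],[[0.04,0.01,0],0],[[0.04,0.01,0],0],[[0.04,0.01,0],0],[[0.04,0.01,0],0],[[0,0,0],0]]'

```text
t: 19.3
tool_pos: [0.5101, 0.3048, 0.258]
tool_rot: [-1.718, -2.629, -0.002]
contact_force: [-1.0, 0.5, 0.2]
opening: 0.0001
grip_force: 0.0
```

```bash
python3 e.py; python3 m.py|tail -1
```

```text
top bar 0.057 110.5 122.9 L 115.53
top bar 0.059 110.7 122.5 L 115.56
top bar 0.061 111.1 121.7 L 115.8
top bar 0.063 110.8 121.1 L 115.35
top pin 0.103 244 110.7 117.7 P 114.04 mid 114.2
top pin 0.106 233 111.2 117.1 P 114.44 mid 114.15
top pin 0.109 174 111.7 116.6 P 114.86 mid 114.15
side bar 0.057 110.6 126.0 L 115.63
side bar 0.059 110.3 125.6 L 115.16
side bar 0.061 109.7 125.3 L 114.4
side bar 0.063 110.2 126.6 L 114.75
side pin 0.103 244 111.9 117.7 P 115.24 mid 114.8
side pin 0.106 238 111.9 117.2 P 115.14 mid 114.55
side pin 0.109 98 113.0 116.4 P 116.16 mid 114.7
19.5 [0.51144849 0.30029471 0.25775067]
```

Top reads +1.2° and side about 0°, so the ring is set. Now the button, at about (0.489, 0.274).

Run:
```python
from arc import *
o=ctrl.get_obs();M=R.from_rotvec(o["tool_rot"]).as_matrix();print(o["tool_pos"], M.T@(np.array([.489,.274,.125])-o["tool_pos"]))
```

```text
[0.51144849 0.30029471 0.25775067] [-0.01519708 -0.03099287  0.13276512]
```

>>> drive_tool --rows '[[[-0.015,-0.031,0],0],[[0,0,0.03],0],[[0,0,0.03],0],[[0,0,0.03],0],[[0,0,0.025],0],[[0,0,0.013],0],[[0,0,0],0],[[0,0,0],0],[[0,0,0],0]]'

```text
t: 20.4
tool_pos: [0.49, 0.2752, 0.1319]
tool_rot: [1.725, 2.623, 0.004]
contact_force: [0.3, 0.3, -0.2]
opening: 0.0001
grip_force: 0.0
```

>>> drive_tool --rows '[[[0,0,0.003],0],[[0,0,0.002],0],[[0,0,0.002],0],[[0,0,0],0],[[0,0,0],0],[[0,0,0],0]]'

```text
t: 21.0
tool_pos: [0.4888, 0.2751, 0.1229]
tool_rot: [1.725, 2.625, -0.0]
contact_force: [-0.9, -0.8, 0.9]
opening: -0.0001
grip_force: 0.0
```

>>> drive_tool --rows '[[[0,0,0.002],0],[[0,0,0.002],0],[[0,0,0.002],0],[[0,0,0.001],0],[[0,0,0],0],[[0,0,0],0],[[0,0,0],0],[[0,0,0],0]]'

```text
t: 21.8
tool_pos: [0.4889, 0.2751, 0.1161]
tool_rot: [1.725, 2.625, 0.001]
contact_force: [-0.3, -0.2, 2.2]
opening: -0.0001
grip_force: 1.7
```

Contact with the spring (2 N), so I'll continue to the bottom stop.

>>> drive_tool --rows '[[[0,0,0.001],0],[[0,0,0.001],0],[[0,0,0.001],0],[[0,0,0.0005],0],[[0,0,0],0],[[0,0,0],0],[[0,0,0],0]]'

```text
t: 22.5
tool_pos: [0.489, 0.2751, 0.1135]
tool_rot: [1.725, 2.625, -0.0]
contact_force: [-3.4, -2.0, 10.7]
opening: 0.0004
grip_force: 5.1
```

The force jumped to 10.7 N and travel stopped, so the button is fully down. Releasing.

>>> drive_tool --rows '[[[0,0,-0.004],0],[[0,0,-0.01],0],[[0,0,-0.03],0],[[0,0,-0.04],0],[[0,0,-0.04],0],[[0,0,-0.03],0],[[0,0,0],0],[[0,0,0],0],[[0,0,0],0]]'

```text
t: 23.4
tool_pos: [0.4879, 0.2747, 0.2643]
tool_rot: [-1.724, -2.624, 0.004]
contact_force: [-0.5, -0.1, -0.9]
opening: 0.0001
grip_force: 0.0
```

```bash
python3 e.py|grep 0.059
python3 - <<'E'
from h import *
print(ctrl.finish_job())
E
```

```text
top bar 0.059 110.7 122.4 L 115.56
side bar 0.059 110.3 125.6 L 115.16
the job is handed in; nothing more can be done
None
```

The ring lever now points at the steel pin to within about 1° by the cameras (after one overshoot that I pushed back); I then pressed the release button to its stop, let it up and handed in the job at about 23.5 s.

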